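# Slide the tall oil bottle into its rack bay

## Task

Push the tall green oil bottle across the counter, low on its body, so that it slides upright into the empty bay of the low bottle rack and stands wholly on the round blue pad there. Touch only its straight lower part, below the shoulder; do not lift it or tip it over, and leave the jar in the other bay and everything else on the counter where it is. Then let go of it, so that nothing is touched at the end.

Things in the scene. Friction and masses are not known exactly. Their poses are not given: they have to be found in the camera images.
- bottle: Tall green oil bottle with a long slim neck, 225 mm high in all, loose, about 0.4 to 0.65 kg. Lower part: a straight cylinder 68 mm in diameter, 55 mm high, with white label and yellow band; only this may be touched. Origin: centre of its underside, z up; round, so its yaw means nothing. Pushed higher than about 30 mm above the counter it may tip.
- bottle_top: Upper part of the same bottle, rigidly joined to it: shoulder narrowing from 68 mm to a 28 mm neck within 40 mm, slim neck 24 to 28 mm in diameter, yellow cap 28 mm in diameter. Not to be touched. Origin: on the bottle's axis at the foot of the shoulder, 55 mm above the underside.
- rack: Low aluminium rack fixed to the counter: two floorless bays, each 100 mm wide inside, open towards the robot, centred at y = +65 and -65 mm of its frame, x = 0. Origin on the counter midway between. Its x axis points into the bays, away from the robot. Back wall 45 mm high, front face at x = +45 mm. Side walls (8 mm thick) and middle wall (30 mm thick) 30 mm high, from x = -10 to +45 mm.
- pad: Round blue pad, 100 mm in diameter, 1 mm thick, flush with the counter (it offers no step to a sliding bottle), lying in the empty bay. Origin: its centre, at counter level: where the middle of the bottle's underside should come to stand.
- jar: Short amber glass jar with orange cap and white label, 60 mm in diameter and 75 mm high, standing loose in the middle of the other bay. To be left alone. Origin: centre of its underside.
- tin: Red drinks tin, 72 mm in diameter, 115 mm high, loose, left of the work. To be left alone. Origin: centre of its underside.
- mug: Blue mug, 80 mm in diameter at the rim, 90 mm high, with a handle, loose, right of the work. To be left alone. Origin: centre of its underside.
- picks: Small glass pot of toothpicks, 44 mm in diameter, 67 mm high with the picks, loose, to the right. To be left alone. Origin: centre of its underside.
- dish: Square red-brown glass dish, 100 by 100 mm, 32 mm high, loose, to the left. To be left alone. Origin: centre of its underside.
Things that resemble listed ones, but are neither listed nor needed, are in the scene too. Of the things shaped like the bottle, the green one is meant.

How it is judged:
On the way:
1. the upright bottle has been slid at least 50 mm by the fingers, which are touching its lower part (distance of bottle from where it was at the start of the episode above 0.05 m and contact force between the fingers and bottle above 0.2 N and angle between bottle's own z axis and vertical below 0.2 rad).
At the end, for the whole second after the job is handed in: The bottle stands upright (within 0.05 rad) and at rest on the counter in the empty bay, wholly on the blue pad: the middle of its underside within 18 mm of the pad's centre. The jar, tin, mug, toothpicks and dish are within 30 mm of where they began (horizontal distance between bottle and pad below 0.018 m and angle between bottle's own z axis and vertical below 0.05 rad and height (world z) of bottle below 0.005 m and linear speed of bottle below 0.01 m/s and distance of each of jar, tin, mug, picks, dish from where it was at the start of the episode below 0.03 m); the robot touches nothing.
It fails at once if the bottle is tipped by more than 0.3 rad (angle between bottle's own z axis and vertical above 0.3 rad).
It fails at once if the bottle is lifted more than 15 mm off the counter (height (world z) of bottle above 0.015 m).
It fails at once if the bottle is touched on its shoulder, neck or cap (contact force between any of the fingers, the arm and bottle_top above 0.5 N).
It fails at once if another thing on the counter is moved more than 30 mm (distance of any of jar, tin, mug, picks, dish from where it was at the start of the episode above 0.03 m).
It also fails if it takes over 48 s, if anything falls off the work surface, if the arm or the gripper's body presses on something with over 40 N, if the wrist force passes 120 N, or if a joint passes its speed limit or range.

## Robot

A 6-joint arm with a two-finger parallel gripper is mounted at the origin on the work surface. World frame = base frame: x ahead of the robot, y to its left, z up, the work surface at z = 0. Lengths are in m, angles in rad, forces in N, time in s.
With the tool pointing down it reaches from about 0.275 to 0.75 m from the base axis. Payload 10.2 kg.
Tool frame: the origin (TCP) lies midway between the tips of the shut fingers; the grasp point (between the pads) lies 19 mm behind it; y points along the fingers, z is the direction in which the jaws open and shut, and the axes are right-handed (so a half turn about y gives the same grasp; the last joint's range is limited). The gripper opens to 88 mm and grips with 3 to 60 N. Pads are 18 mm wide; open, the fingers measure 123 mm over their backs; the gripper's body (75 mm by 187 mm) begins 45 mm behind the grasp point.
Start: joints at [0.963, 0.313, 1.498, -0, 1.331, -0.223], TCP at [0.197, 0.487, 0.239] pointing down, gripper open.
Joint ranges: [-2.94, 2.94], [-0.97, 2.17], [0.19, 2.56], [-1.23, 4.37], [0.02, 3.11], [-2.88, 2.88]. Speed limits (rad/s): [2.39, 2.39, 3.01, 3.14, 3.14, 3.14].

## Interface

Orientations are given as a rotation vector (axis times angle).
In Python, from plant import readout, eyes, robot gives the robot as it stands.
- The arm moves only by the shell command python3 -m creep 'ROWS' [FORCE]. ROWS is a JSON object of lists of equal length, an entry for each row: "angular": the turn, a rotation vector about the world's x, y, z in degrees, a list of three; "dp": the shift along the world's x, y, z in cm, a list of three; "jaw": the finger opening in cm, from 0 to 8.81. A call has 1 to 12 rows; each row is the pose to reach, as a shift and turn from the pose measured when the call began; what a row does not reach only later rows make up. A row lasts 1/10 s, in which the tool goes at most 50 mm and 8.59 degrees, less where a joint would pass 70% of its speed; a pose out of reach is approached as far as the arm can. A call with a gripper value outside its range is refused whole. The fingers move at their own pace and stop on an object; FORCE is the grip in N (left out, the last holds). Time passes only in rows, so rows that repeat a pose let the fingers close. It gives the time, the measured TCP pose, the force and the opening at its end, in the units of the state.
- readout.read_state(): the state, without advancing time (a new reading comes with each control period).
- eyes.capture(name): name is "scene" or "top" or "wrist"; returns a dict with "img" (400x640x3 uint8, blue, green, red), "fx", "fy", "cx", "cy" (pixels), "k1" (the pictures are not rectified: a ray, as slopes to the right and down, at radius r is drawn at 1 + k1 r^2 times it, then the intrinsics apply), "R" (3x3) and "t" (3): a world point X has camera coordinates R X + t. Camera axes: x right, y down, z forward; pixel columns grow to the right and rows downward; lengths in m; the calibration is good to about 2 mm. A picture is of the moment at which its call begins. There is no depth.
- robot.finish_job(): hands the job in, once; it reports no verdict.
The state is a dict: "time_s": time; "qpos": joint angles; "dq": joint speeds; "effort": joint torques, N m; "eef_pos": TCP position; "tool_rot": TCP orientation; "ft_force": force on the tool from outside, world axes, zero at the start; "wrist_torque": the same for the moment, N m; "finger_gap": opening from 0.0 (shut) to 1.0 (fully open).
Only numpy, scipy, OpenCV 4.12 (cv2) and the standard library are available. Lean on these libraries where they do the work, as an engineer would, in place of code of your own. Each camera call takes 0.05 s, during which the arm holds its last target. There are 200 camera calls.

## Working session

There is one attempt and no reset: what is moved stays moved. The work goes in short steps, Python scripts to look and compute and a shell command to move; the robot and the scene stay as the last step left them, time stands still between calls to the robot, and variables do not carry over. Pictures are saved under pics/ and viewed, about 8 in all and at most 12, crops included, and the job is handed in when it is done.

```bash
mkdir -p pics; python3 - <<'E'
from plant import readout, eyes, robot
import cv2,json
s=readout.read_state();print({k:s[k] for k in('time_s','eef_pos','tool_rot','finger_gap')})
for n in('scene','top'):
    c=eyes.capture(n);cv2.imwrite(f'pics/{n}0.png',c['img']);print(n,c['fx'],c['fy'],c['cx'],c['cy'],c['k1'],c['R'],c['t'])
E
```

```text
{'time_s': 0.0, 'eef_pos': array([0.19695124, 0.48639683, 0.23816216]), 'tool_rot': array([-1.5508219 ,  0.30237739, -0.3015296 ]), 'finger_gap': 1.0008757367621393}
scene 426.9991198005837 426.9991198005837 318.2388059922051 195.33402053692404 -0.08049567520342259 [[ 0.22207578  0.97501643 -0.00503116]
 [ 0.63539855 -0.14863233 -0.75774476]
 [-0.73956138  0.16507996 -0.65253166]] [-0.10298803 -0.34213314  1.56934015]
top 497.6066446782903 497.6066446782903 317.4383797190948 203.13015358294493 -0.10913034679879154 [[-0.00563236 -0.9998907  -0.01366999]
 [-0.9963065   0.00678245 -0.08559999]
 [ 0.08568335  0.01313737 -0.9962358 ]] [0.0109099  0.58535826 1.12441584]
```

View pics/scene0.png

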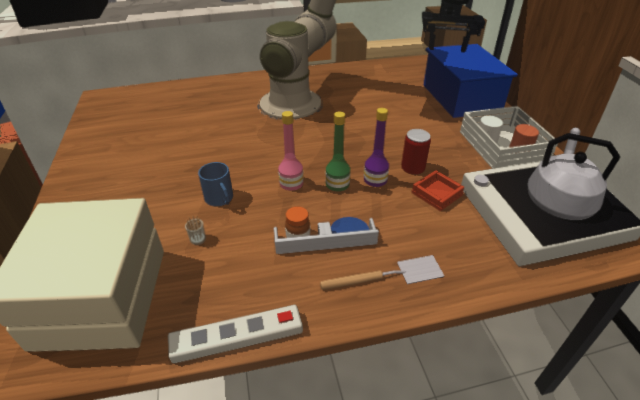

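View pics/top0.png

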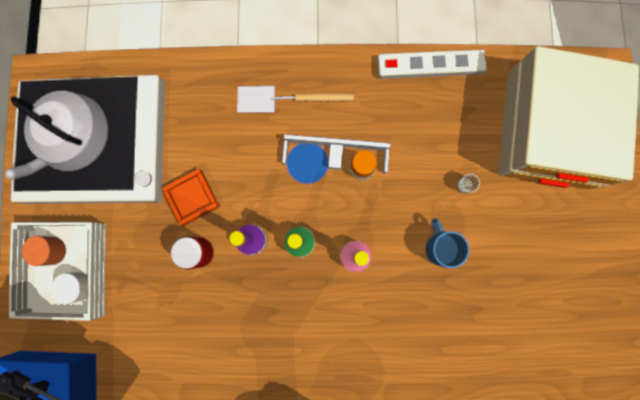

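The scene view shows the green bottle (338,175) between look-alikes in pink and purple. The top view has the green cap at (295,241), the blue pad at (307,163), the jar at (364,162) and the rack above. Next I'll measure them.

```bash
cat > h.py <<'E'
import cv2,numpy as np
from plant import readout,eyes,robot
def ray(c,p):
    K=np.array([[c['fx'],0,c['cx']],[0,c['fy'],c['cy']],[0,0,1.]])
    u=cv2.undistortPoints(np.array([[p]],float),K,np.array([c['k1'],0,0,0.]))[0,0]
    R=np.array(c['R']);return -R.T@np.array(c['t']),R.T@np.array([u[0],u[1],1.])
def onz(c,p,z=0):
    o,d=ray(c,p);return o+d*(z-o[2])/d[2]
def tri(c1,p1,c2,p2):
    o1,d1=ray(c1,p1);o2,d2=ray(c2,p2)
    s=np.linalg.lstsq(np.c_[d1,-d2],o2-o1,rcond=None)[0]
    a,b=o1+s[0]*d1,o2+s[1]*d2;return (a+b)/2,np.linalg.norm(a-b)
def blobs(c,lo,hi,amin=25,close=0):
    m=cv2.inRange(cv2.cvtColor(c['img'],cv2.COLOR_BGR2HSV),lo,hi)
    if close:m=cv2.morphologyEx(m,cv2.MORPH_CLOSE,np.ones((close,close)))
    return [(cv2.contourArea(k),k,cv2.boundingRect(k)) for k in cv2.findContours(m,0,2)[0] if cv2.contourArea(k)>=amin]
Y=((24,150,120),(34,255,255));B=((100,120,80),(120,255,255));G=((45,80,20),(85,255,255))
E
python3 - <<'E'
from h import *
S,T=eyes.capture('scene'),eyes.capture('top')
for n,c in(('S',S),('T',T)):
    for l,r in(('Y',Y),('B',B),('G',G)):
        for a,k,b in blobs(c,*r): 
            m=cv2.moments(k);p=(m['m10']/m['m00'],m['m01']/m['m00']);print(n,l,a,b,np.round(p,1),onz(c,p).round(3))
f=lambda c,x,y,w,h:cv2.resize(c['img'][y:y+h,x:x+w],None,fx=4,fy=4,interpolation=2)
cv2.imwrite('pics/c1.png',np.vstack([f(T,225,130,180,145)]))
cv2.imwrite('pics/c2.png',f(S,260,100,140,150))
E
```

```text
S B 341.5 (332, 218, 36, 14) [348.3 224.7] [0.664 0.033 0.   ]
S B 1725.5 (431, 44, 86, 36) [471.5  62. ] [-0.191  0.843 -0.   ]
S G 510.0 (326, 126, 23, 52) [337.5 159.7] [0.386 0.078 0.   ]
T Y 131.5 (354, 251, 15, 14) [361.1 257.8] [ 0.458 -0.094  0.   ]
T Y 166.0 (287, 234, 16, 15) [294.5 240.8] [0.499 0.062 0.   ]
T Y 159.5 (229, 231, 16, 15) [236.2 238. ] [0.506 0.2   0.   ]
T B 31.5 (37, 394, 14, 6) [ 42.  396.7] [0.119 0.681 0.   ]
T B 1427.5 (0, 360, 70, 40) [ 43.  374.4] [0.174 0.678 0.   ]
T B 943.5 (432, 220, 36, 47) [449.1 248.6] [ 0.478 -0.302  0.   ]
T B 1199.5 (287, 144, 41, 39) [307.  162.7] [0.684 0.032 0.   ]
T G 635.5 (285, 227, 29, 30) [299.1 241.3] [0.498 0.051 0.   ]
```

View pics/c1.png

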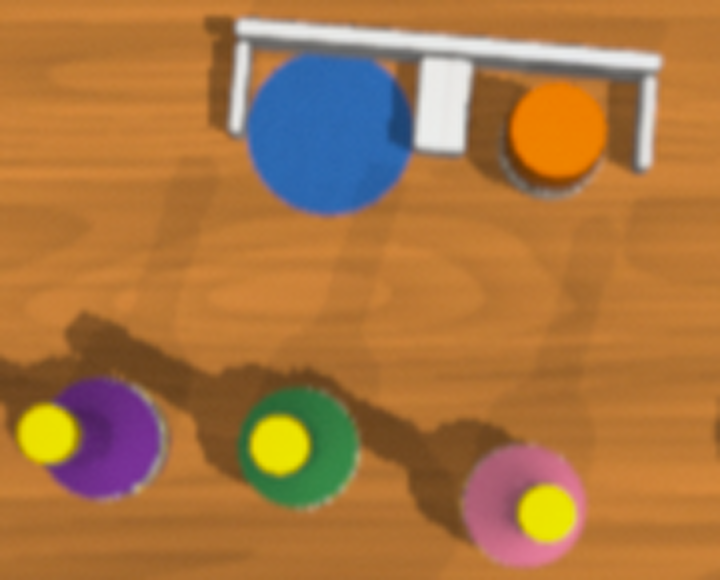

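View pics/c2.png

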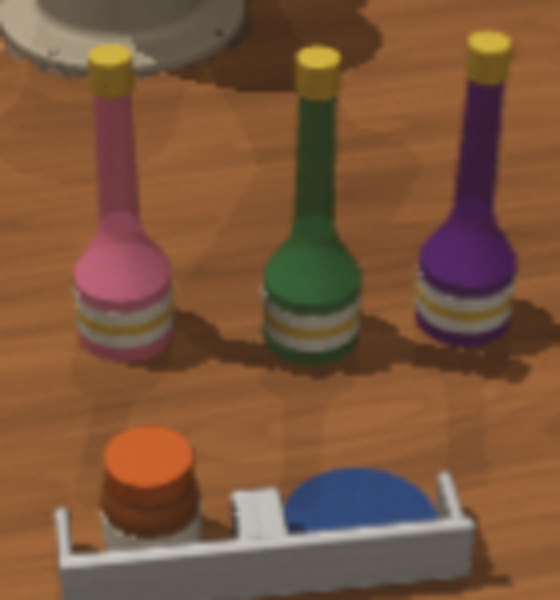

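c1 shows the green cap at top-view pixel (294.5,240.8) and the pad's full disc, slightly clear of the back wall. c2 gives scene-view cap-top centres: green (339.5,114.5), pink (287.5,113.7), purple (382.5,110.5).

```bash
python3 - <<'E'
from h import *
S,T=eyes.capture('scene'),eyes.capture('top')
for n,s,t in(('g',(339.5,114.5),(294.5,240.8)),('pk',(287.5,113.7),(361.1,257.8)),('pu',(382.5,110.5),(236.2,238.))):
    print(n,*[np.round(v,4) for v in tri(S,s,T,t)],onz(T,t,.225).round(4),onz(S,s,.225).round(4))
k=max(blobs(T,*B)[-1:],key=lambda q:q[0])
for a,k,b in blobs(T,*B):
    if b[1]==144:
        hull=np.array([onz(T,q[0])[:2] for q in cv2.convexHull(k)],np.float32);print('pad circle',cv2.minEnclosingCircle(hull))
for a,k,b in blobs(T,*G):
    if a>300:
        for z in(.05,.06): 
            hull=np.array([onz(T,q[0],z)[:2] for q in cv2.convexHull(k)],np.float32);print('green circle',z,cv2.minEnclosingCircle(hull))
q=lambda u,v:(225+u/4,130+v/4)
P=lambda u,v,z:onz(T,q(u,v),z)[:2].round(4)
print('back wall top',P(237,22,.045),P(660,58,.045))
print('left wall end',P(237,134,.03),'mid front',P(415,151,.03),P(463,154,.03),'right',P(644,169,.03))
b=[max((x for x in blobs(S,*B) if x[2][1]==218),key=lambda x:x[0])][0][1]
print('scene pad back/left/right', onz(S,(349.5,217.3)).round(4))
E
```

```text
g [0.4967 0.0485 0.2224] 0.0005 [0.4968 0.0486 0.225 ] [0.5011 0.047  0.225 ]
pk [ 0.4638 -0.0777  0.223 ] 0.0005 [ 0.4639 -0.0774  0.225 ] [ 0.4672 -0.0784  0.225 ]
pu [0.5025 0.16   0.2228] 0.0006 [0.5026 0.1599 0.225 ] [0.5062 0.1582 0.225 ]
pad circle ((0.6848452091217041, 0.03197716549038887), 0.048518385738134384)
green circle 0.05 ((0.49722450971603394, 0.04888926073908806), 0.03324287384748459)
green circle 0.06 ((0.4971325099468231, 0.04838300868868828), 0.03294707462191582)
back wall top [0.7407 0.0826] [ 0.7178 -0.1605]
left wall end [0.6779 0.0837] mid front [ 0.667  -0.0194] [ 0.6651 -0.0472] right [ 0.6556 -0.1519]
scene pad back/left/right [0.6381 0.0433 0.    ]
```

```bash
python3 - <<'E'
from h import *
from scipy.spatial.transform import Rotation as Ro
s=readout.read_state();R0=Ro.from_rotvec(s['tool_rot']);print(R0.as_matrix().round(3))
th=np.arctan2(.032-.0487,.685-.497);d=np.array([np.cos(th),np.sin(th),0]);r=np.array([-np.sin(th),np.cos(th),0]);print(np.degrees(th),d)
for a in(40,50):
  A=np.radians(a);y=d*np.cos(A)-np.array([0,0,np.sin(A)])
  for sg in(1,-1):
    z=sg*r;x=np.cross(y,z);Rt=Ro.from_matrix(np.c_[x,y,z]);v=np.degrees((Rt*R0.inv()).as_rotvec());print(a,sg,v.round(2),np.linalg.norm(v))
print((np.array([.497,.0487,0])-.085*d-s['eef_pos'])*100)
E
```

```text
[[ 0.927 -0.     0.375]
 [-0.375 -0.     0.927]
 [-0.    -1.    -0.   ]]
-5.0762481131313635 [ 0.99607783 -0.08848138  0.        ]
40 1 [-11.74 -48.78  15.89] 52.631939051204604
40 -1 [  68.24  -16.49 -148.92] 164.64014248946594
50 1 [ -9.39 -39.03  16.28] 43.32100534072723
50 -1 [  55.07  -13.32 -153.98] 164.06857566839594
[ 21.52992543 -43.03282706 -23.85346589]
```

```bash
python3 -m creep '{"dp":[[1,-4,1],[3,-8,2],[5,-12,2],[7,-16,2],[9,-20,2],[11,-24,2],[13,-28,2],[15,-32,2],[17,-36,2],[19,-40,2],[21.5,-43,2],[21.5,-43,2]],"angular":[[-1.3,-5.5,2],[-2.6,-11,4],[-3.9,-16.5,6],[-5.3,-22,8],[-6.6,-27.5,10],[-8,-33,12],[-9.3,-38.4,14],[-10.6,-43.9,16.1],[-10.6,-43.9,16.1],[-10.6,-43.9,16.1],[-10.6,-43.9,16.1],[-10.6,-43.9,16.1]],"jaw":[4,4,4,4,4,4,4,4,4,4,4,4]}'
python3 -c "
from h import *
from scipy.spatial.transform import Rotation as Ro
s=readout.read_state();print(s['qpos'],s['eef_pos']);print(Ro.from_rotvec(s['tool_rot']).as_matrix().round(3))"
```

```text
time_s: 1.5
eef_pos: [0.398, 0.0792, 0.2564]
tool_rot: [-1.515, -0.543, -0.672]
ft_force: [0.0, 0.5, -0.6]
finger_gap: 0.453
[-0.101965   -0.32486694  2.27564009  0.03007865  0.41661085 -1.60853699] [0.39804159 0.079212   0.2564105 ]
[[ 0.712  0.697  0.086]
 [-0.063 -0.059  0.996]
 [ 0.699 -0.715  0.002]]
```

```bash
python3 -m creep '{"dp":[[1.4,-2.3,0],[1.4,-2.3,-4],[1.4,-2.3,-8],[1.4,-2.3,-12],[1.4,-2.3,-16],[1.4,-2.3,-20],[1.4,-2.3,-23],[1.4,-2.3,-24],[1.4,-2.3,-24],[1.4,-2.3,-24]],"angular":[[0,0,0],[0,0,0],[0,0,0],[0,0,0],[0,0,0],[0,0,0],[0,0,0],[0,0,0],[0,0,0],[0,0,0]],"jaw":[4,4,4,4,4,4,4,4,4,4]}'
python3 -c "
from h import *
from scipy.spatial.transform import Rotation as Ro
s=readout.read_state();print(s['qpos']);print(Ro.from_rotvec(s['tool_rot']).as_matrix().round(3))
c=eyes.capture('top')['img'];d=eyes.capture('scene')['img']
f=lambda c,x,y,w,h:cv2.resize(c[y:y+h,x:x+w],None,fx=2,fy=2,interpolation=2)
cv2.imwrite('pics/m1.png',np.hstack([f(c,210,130,200,200),f(d,240,60,200,200)]))"
```

```text
time_s: 2.5
eef_pos: [0.4135, 0.0696, 0.1311]
tool_rot: [-1.534, -0.5, -0.633]
ft_force: [-0.0, -0.2, 0.3]
finger_gap: 0.45
[-0.12509789  0.00675052  2.40823736  1.27950748  0.01827358 -2.88046546]
[[ 0.748  0.657  0.091]
 [-0.064 -0.065  0.996]
 [ 0.66  -0.751 -0.007]]
```

View pics/m1.png

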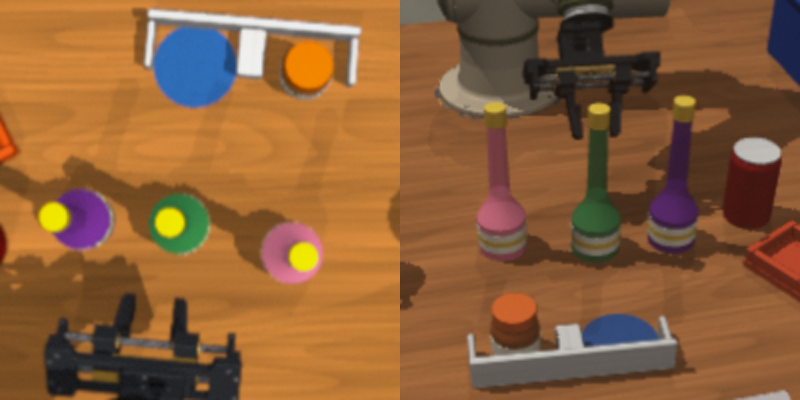

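The joints show wrist joint 5 at its limit: 45° isn't reachable this close and low in this wrist branch. I'll fit the arm's plane geometry to see which tilts are possible.

```bash
python3 - <<'E'
import numpy as np
from scipy.optimize import least_squares,brentq,fsolve
D=[(.313,1.811,3.142,.525,.238),(-.325,1.951,2.367,.4058,.2564),(.0068,2.415,2.420,.4193,.1311)]
off=.118
A=[];b=[]
for q2,s,t,r,z in D:
    A+=[[1,0,np.sin(q2),np.sin(s),np.sin(t)],[0,1,np.cos(q2),np.cos(s),np.cos(t)]];b+=[np.sqrt(r*r-off**2),z]
p,res,rk,_=np.linalg.lstsq(A,b,rcond=None);print('a1,h,l2,l3,L',p.round(3),res,rk)
a1,h,l2,l3,L=p
for r in(.41,.43,.45,.46,.5,.55,.6,.66):
  for a in(45,55,65,75,90):
    t=np.pi/2+np.radians(a);rr=np.sqrt(r*r-off**2)
    w=np.array([rr-a1-L*np.sin(t),.014-h-L*np.cos(t)])
    D2=w@w;c=(D2-l2*l2-l3*l3)/(2*l2*l3)
    if abs(c)>1: print(r,a,'no');continue
    q3=np.arccos(c);q2=np.arctan2(w[0],w[1])-np.arctan2(l3*np.sin(q3),l2+l3*np.cos(q3))
    print(r,a,'q2 %.2f q3 %.2f q5 %.2f'%(q2,q3,t-q2-q3))
E
```

```text
a1,h,l2,l3,L [0.038 0.156 0.389 0.361 0.195] [0.00014986] 5
0.41 45 q2 0.43 q3 2.56 q5 -0.64
0.41 55 q2 0.36 q3 2.48 q5 -0.32
0.41 65 q2 0.34 q3 2.40 q5 -0.03
0.41 75 q2 0.35 q3 2.30 q5 0.23
0.41 90 q2 0.42 q3 2.15 q5 0.58
0.43 45 q2 0.45 q3 2.50 q5 -0.59
0.43 55 q2 0.39 q3 2.42 q5 -0.28
0.43 65 q2 0.37 q3 2.34 q5 -0.00
0.43 75 q2 0.39 q3 2.24 q5 0.26
0.43 90 q2 0.45 q3 2.08 q5 0.61
0.45 45 q2 0.47 q3 2.44 q5 -0.55
0.45 55 q2 0.42 q3 2.36 q5 -0.25
0.45 65 q2 0.40 q3 2.27 q5 0.03
0.45 75 q2 0.42 q3 2.18 q5 0.28
0.45 90 q2 0.49 q3 2.02 q5 0.63
0.46 45 q2 0.48 q3 2.41 q5 -0.53
0.46 55 q2 0.43 q3 2.33 q5 -0.23
0.46 65 q2 0.42 q3 2.24 q5 0.04
0.46 75 q2 0.44 q3 2.14 q5 0.30
0.46 90 q2 0.51 q3 1.99 q5 0.65
0.5 45 q2 0.52 q3 2.29 q5 -0.46
0.5 55 q2 0.49 q3 2.21 q5 -0.17
0.5 65 q2 0.48 q3 2.12 q5 0.10
0.5 75 q2 0.50 q3 2.02 q5 0.36
0.5 90 q2 0.58 q3 1.85 q5 0.71
0.55 45 q2 0.58 q3 2.14 q5 -0.36
0.55 55 q2 0.56 q3 2.06 q5 -0.08
0.55 65 q2 0.56 q3 1.96 q5 0.18
0.55 75 q2 0.59 q3 1.85 q5 0.44
0.55 90 q2 0.67 q3 1.68 q5 0.80
0.6 45 q2 0.65 q3 1.98 q5 -0.27
0.6 55 q2 0.64 q3 1.89 q5 0.00
0.6 65 q2 0.65 q3 1.79 q5 0.27
0.6 75 q2 0.68 q3 1.68 q5 0.52
0.6 90 q2 0.77 q3 1.49 q5 0.89
0.66 45 q2 0.74 q3 1.78 q5 -0.16
0.66 55 q2 0.73 q3 1.68 q5 0.11
0.66 65 q2 0.76 q3 1.57 q5 0.38
0.66 75 q2 0.80 q3 1.45 q5 0.64
0.66 90 q2 0.90 q3 1.23 q5 1.02
```

Tilt 70° (q5 ≥ 0.1) is reachable, and the body's front edge still clears the neck by about 13 mm with TCP z at 22 mm and jaw at 2.5 cm. I'll lift, tilt to 70°, and check.

```bash
cat >> h.py <<'E'
from scipy.spatial.transform import Rotation as Ro
def go(a,th=-5.1,goal=None):
    s=readout.read_state();A=np.radians(a);t=np.radians(th)
    d=np.array([np.cos(t),np.sin(t),0]);z=np.array([-np.sin(t),np.cos(t),0]);y=d*np.cos(A)-np.array([0,0,np.sin(A)])
    R=Ro.from_matrix(np.c_[np.cross(y,z),y,z])
    print('ang',np.degrees((R*Ro.from_rotvec(s['tool_rot']).inv()).as_rotvec()).round(2),'q',s['qpos'].round(2),'pos',s['eef_pos'].round(4),'f',np.round(s['ft_force'],1))
    if goal is not None: print('dp cm',((np.array(goal)-s['eef_pos'])*100).round(2))
E
python3 -m creep '{"dp":[[0,-0.5,3],[0,-1,6],[0,-1.3,9],[0,-1.3,9],[0,-1.3,9],[0,-1.3,9],[0,-1.3,9]],"angular":[[0,0,0],[0.5,4,0],[0.7,8,0],[1,12,0],[1.4,16,0],[1.9,21.3,0],[1.9,21.3,0]],"jaw":[2.5,2.5,2.5,2.5,2.5,2.5,2.5]}'
python3 -c "
from h import *
go(70,goal=(.407,.0567,.022))"
```

```text
time_s: 3.3
eef_pos: [0.4147, 0.0548, 0.2245]
tool_rot: [-1.579, -0.205, -0.346]
ft_force: [0.2, 0.5, -1.6]
finger_gap: 0.286
ang [0.62 0.05 0.2 ] q [-0.16 -0.09  2.04  0.02  0.85 -1.65] pos [0.4147 0.0548 0.2245] f [ 0.2  0.5 -1.6]
dp cm [ -0.77   0.19 -20.25]
```

```bash
python3 -m creep '{"dp":[[-0.8,0.2,-3],[-0.8,0.2,-6],[-0.8,0.2,-9],[-0.8,0.2,-12],[-0.8,0.2,-15],[-0.8,0.2,-18],[-0.8,0.2,-20],[-0.8,0.2,-20.2],[-0.8,0.2,-20.2],[-0.8,0.2,-20.2]],"angular":[[0.3,0,0],[0.6,0,0.2],[0.6,0,0.2],[0.6,0,0.2],[0.6,0,0.2],[0.6,0,0.2],[0.6,0,0.2],[0.6,0,0.2],[0.6,0,0.2],[0.6,0,0.2]],"jaw":[2.5,2.5,2.5,2.5,2.5,2.5,2.5,2.5,2.5,2.5]}'
python3 -c "
from h import *
go(70,goal=(.456,.0523,.022))
c=eyes.capture('top')['img'];d=eyes.capture('scene')['img']
f=lambda c,x,y,w,h:cv2.resize(c[y:y+h,x:x+w],None,fx=2,fy=2,interpolation=2)
cv2.imwrite('pics/m2.png',np.hstack([f(c,210,130,200,200),f(d,240,60,200,200)]))"
```

```text
time_s: 4.3
eef_pos: [0.4074, 0.0566, 0.0237]
tool_rot: [-1.568, -0.208, -0.346]
ft_force: [-0.3, -0.0, -0.2]
finger_gap: 0.284
ang [ 0.05  0.18 -0.02] q [-0.16  0.32  2.29  0.14  0.19 -1.78] pos [0.4074 0.0566 0.0237] f [-0.3 -0.  -0.2]
dp cm [ 4.86 -0.43 -0.17]
```

View pics/m2.png

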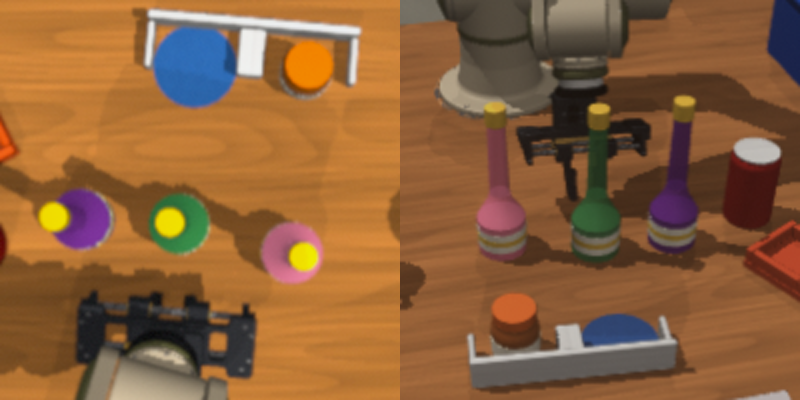

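The gripper stands behind the green bottle, clear of the pink and purple ones, with fingers low. I'll close up gently to contact.

```bash
python3 -m creep '{"dp":[[1,-0.1,-0.2],[2,-0.2,-0.2],[3,-0.3,-0.2],[3.7,-0.3,-0.2],[4.2,-0.4,-0.2],[4.7,-0.4,-0.2],[5.2,-0.5,-0.2],[5.7,-0.5,-0.2],[6.1,-0.5,-0.2],[6.1,-0.5,-0.2]],"angular":[[0,0,0],[0,0,0],[0,0,0],[0,0,0],[0,0,0],[0,0,0],[0,0,0],[0,0,0],[0,0,0],[0,0,0]],"jaw":[2.5,2.5,2.5,2.5,2.5,2.5,2.5,2.5,2.5,2.5]}'
cat >> h.py <<'E'
def bottle():
    T=eyes.capture('top')
    for a,k,b in blobs(T,*Y):
        m=cv2.moments(k);print('cap',onz(T,(m['m10']/m['m00'],m['m01']/m['m00']),.2235).round(4))
    for a,k,b in blobs(T,*G,amin=150):
        print('green',a,np.round(cv2.minEnclosingCircle(np.array([onz(T,q[0],.055)[:2] for q in cv2.convexHull(k)],np.float32))[0],4))
    return T
E
python3 -c "
from h import *
go(70);T=bottle();S=eyes.capture('scene')
f=lambda c,x,y,w,h:cv2.resize(c[y:y+h,x:x+w],None,fx=2,fy=2,interpolation=2)
cv2.imwrite('pics/m3.png',np.hstack([f(T['img'],210,130,200,200),f(S['img'],240,60,200,200)]))"
```

```text
time_s: 5.4
eef_pos: [0.4688, 0.0517, 0.0216]
tool_rot: [-1.568, -0.208, -0.346]
ft_force: [-0.8, -0.4, 0.9]
finger_gap: 0.287
ang [ 0.05  0.21 -0.02] q [-0.15  0.41  2.12  0.08  0.25 -1.71] pos [0.4688 0.0517 0.0216] f [-0.8 -0.4  0.9]
cap [ 0.4637 -0.078   0.2235]
cap [0.5024 0.1597 0.2235]
cap [0.5099 0.0481 0.2235]
green 649.0 [0.5086 0.0486]
```

View pics/m3.png

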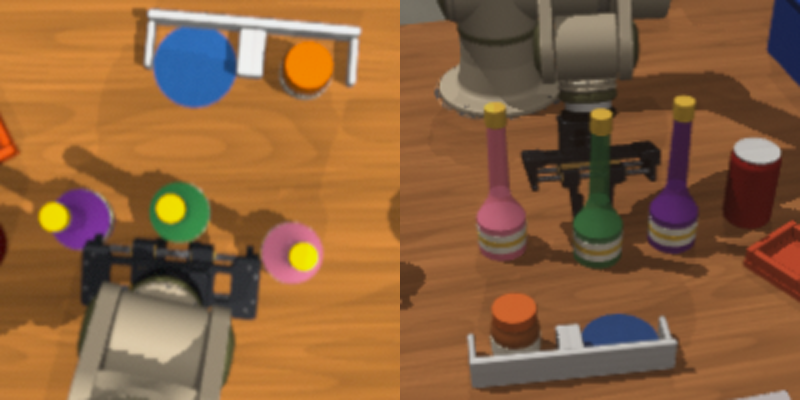

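The bottle slid 12 mm, upright, with the TCP-to-axis offset at 40.5 mm as predicted, and its neighbours are clear. I'll push on.

```bash
python3 -m creep '{"dp":[[0.6,-0.05,0],[1.4,-0.1,0],[2.4,-0.2,0],[3.4,-0.3,0],[4.4,-0.4,0],[5.4,-0.5,0],[6.4,-0.6,0],[7.4,-0.7,0],[8.3,-0.8,0],[9,-0.8,0],[9.5,-0.9,0],[9.8,-0.9,0]],"angular":[[0,0,0],[0,0,0],[0,0,0],[0,0,0],[0,0,0],[0,0,0],[0,0,0],[0,0,0],[0,0,0],[0,0,0],[0,0,0],[0,0,0]],"jaw":[2.5,2.5,2.5,2.5,2.5,2.5,2.5,2.5,2.5,2.5,2.5,2.5]}'
python3 -c "
from h import *
go(70,goal=(.6446,.0356,.022));T=bottle()"
```

```text
time_s: 6.7
eef_pos: [0.5669, 0.0426, 0.0216]
tool_rot: [-1.568, -0.208, -0.346]
ft_force: [-1.7, -0.5, -0.8]
finger_gap: 0.291
ang [ 0.06  0.21 -0.01] q [-0.14  0.55  1.85  0.04  0.39 -1.66] pos [0.5669 0.0426 0.0216] f [-1.7 -0.5 -0.8]
dp cm [ 7.77 -0.7   0.04]
cap [ 0.4638 -0.0778  0.2235]
cap [0.5025 0.1585 0.2235]
cap [0.6064 0.0393 0.2235]
green 463.5 [0.6066 0.0384]
```

```bash
python3 -m creep '{"dp":[[0.6,-0.05,0],[1.4,-0.1,0],[2.3,-0.2,0],[3.2,-0.3,0],[4.1,-0.4,0],[5,-0.5,0],[5.8,-0.5,0],[6.5,-0.6,0],[7.1,-0.6,0],[7.5,-0.7,0],[7.8,-0.7,0],[7.8,-0.7,0]],"angular":[[0,0,0],[0,0,0],[0,0,0],[0,0,0],[0,0,0],[0,0,0],[0,0,0],[0,0,0],[0,0,0],[0,0,0],[0,0,0],[0,0,0]],"jaw":[2.5,2.5,2.5,2.5,2.5,2.5,2.5,2.5,2.5,2.5,2.5,2.5]}'
python3 -c "
from h import *
go(70);T=bottle()"
```

```text
time_s: 7.95
eef_pos: [0.6455, 0.0355, 0.0218]
tool_rot: [-1.568, -0.209, -0.347]
ft_force: [-0.3, 0.6, -0.7]
finger_gap: 0.284
ang [ 0.06  0.27 -0.01] q [-0.13  0.68  1.61  0.03  0.5  -1.64] pos [0.6455 0.0355 0.0218] f [-0.3  0.6 -0.7]
cap [ 0.4638 -0.0776  0.2235]
cap [0.5024 0.1583 0.2235]
cap [0.6849 0.0318 0.2235]
green 550.5 [0.6858 0.0322]
```

```bash
python3 -m creep '{"dp":[[-0.5,0.05,0],[-1.3,0.1,0],[-2.3,0.2,0],[-3.3,0.3,0],[-4.3,0.4,0],[-5.2,0.5,0],[-6,0.5,0],[-6,0.5,0],[-6,0.5,0],[-6,0.5,0]],"angular":[[0,0,0],[0,0,0],[0,0,0],[0,0,0],[0,0,0],[0,0,0],[0,0,0],[0,0,0],[0,0,0],[0,0,0]],"jaw":[2.5,2.5,2.5,2.5,2.5,2.5,2.5,2.5,2.5,2.5]}'
python3 -c "
from h import *
go(70);T=bottle();S=eyes.capture('scene')
f=lambda c,x,y,w,h:cv2.resize(c[y:y+h,x:x+w],None,fx=1.6,fy=1.6,interpolation=2)
cv2.imwrite('pics/m4.png',np.hstack([f(T['img'],210,120,230,200),f(S['img'],200,60,250,200)]))"
```

```text
time_s: 9.0
eef_pos: [0.5858, 0.0405, 0.022]
tool_rot: [-1.568, -0.21, -0.348]
ft_force: [-0.5, -0.6, -0.7]
finger_gap: 0.285
ang [ 0.07  0.31 -0.  ] q [-0.14  0.58  1.79  0.04  0.41 -1.65] pos [0.5858 0.0405 0.022 ] f [-0.5 -0.6 -0.7]
cap [ 0.4638 -0.0778  0.2235]
cap [0.5022 0.1588 0.2235]
cap [0.6849 0.0318 0.2235]
green 539.0 [0.6865 0.033 ]
```

View pics/m4.png

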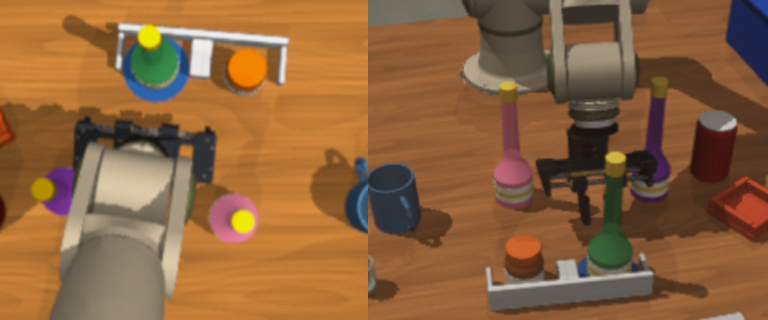

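The bottle stands in the bay on the pad, the fingers are clear by about 60 mm, and the arm is clear of the neighbouring bottles. I'm handing in.

```bash
python3 -c "
from plant import robot
print(robot.finish_job())"
```

```text
the job is handed in; nothing more can be done
None
```

I pushed the green bottle about 190 mm into the empty bay with two part-open fingers, touching only its lower part about 25 mm above the counter. I then backed off 60 mm and handed the job in at about 9 s; no verdict is reported.

**Last checks:**
- **Bottle position:** its cap measured (0.685, 0.032), matching the pad centre of (0.685, 0.032) to within about 1 mm. The body outline gave (0.6865, 0.033), and both are well inside the 18 mm limit.
- **Upright and released:** the cap and body positions agree, so the bottle is upright. Wrist force was near zero, and the last picture shows the fingers clear of it.
- **Other things:** the jar, tin, mug and dish look unmoved in that picture. I did not measure them, and the picture barely showed the toothpicks.

**What disagreed or went wrong:**
- The first descent, with the tool tilted 45°, stopped at wrist joint limits. I lifted and used a 70° tilt instead.
- The purple bottle's cap reading changed by about 1 mm once the arm shaded it. I put that down to the shadow, since nothing came close to it.

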